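# Spin the washed fruit at draining speed and park the basket at the mark

### The arm

A 7-joint arm with a two-finger parallel gripper is mounted at the origin on the work surface. World frame = base frame: x ahead of the robot, y to its left, z up, the work surface at z = 0. Lengths are in m, angles in degrees, forces in N, time in s.
With the tool pointing down it reaches from about 0.425 to 0.95 m from the base axis. Payload 4.7 kg.
Tool frame: the origin (TCP) lies midway between the tips of the shut fingers; the grasp point (between the pads) lies 19 mm behind it; z points along the fingers, y is the line along which they close (so a half turn about z gives the same grasp; the last joint's range is limited). The gripper opens to 87 mm and grips with 3 to 60 N. Pads are 19 mm wide; open, the fingers measure 117 mm over their backs; the gripper's body (75 mm by 190 mm) begins 51 mm behind the grasp point.
Start: joints at [-76.771, 26.849, -2.785, 87.806, 1.381, 65.374, -4.715], TCP at [0.173, 0.652, 0.223] pointing down, gripper open.
Joint ranges: [-148.3, 148.3], [-19.14, 114.17], [-79.39, 73.82], [5.75, 140.21], [-59.74, 239.74], [12.07, 113.84], [-152.46, 152.46]. Speed limits (degrees/s): [147.25, 147.25, 180, 180, 180, 180, 180].

### API

Orientations are given as [roll, pitch, yaw] about the fixed x, y, z axes, in that order (R = Rz(yaw) Ry(pitch) Rx(roll)).
In Python, from station import sense, camera, calibration, finish_job, boxes_of, cut_out gives the robot as it stands.
- The arm moves only by the tool arm_command, never from a script. Its argument "rows" is a list of rows, each a list of 7 numbers: the shift along the tool's x, y, z scaled (see below), then the turn, a rotation vector about the tool's x, y, z scaled (see below), then the closure, from 0 (fully open) to 1 (shut). In form: [[x, y, z, ax, ay, az, fingers], ...]. A call has 1 to 20 rows; each row shifts and turns the commanded pose from where the row before left it, along the tool's axes as they then stand; what a row does not reach is not made up. The controller multiplies each number of a shift by 0.04 m and each number of a turn by 4 degrees. A row lasts 1/10 s, in which the tool goes at most 50 mm and 8.59 degrees, less where a joint would pass 70% of its speed; a pose out of reach is approached as far as the arm can. A call with a number of a shift or a turn outside -1 to 1 is refused whole. A call with a gripper value outside its range is refused whole. The fingers move at their own pace and stop on an object; "force" is the grip in N (left out, the last holds). Time passes only in rows, so rows that do not move let the fingers close. It gives the time, the measured TCP pose, the force, the opening and the grip force at its end, in the units of the state.
- sense(): the state, without advancing time (a new reading comes with each control period).
- camera(name): name is "side" or "top"; returns the picture (384x512x3 uint8, red, green, blue); there is no depth.
- calibration(name): a dict with "fx", "fy", "cx", "cy" (pixels), "distortion" ([k1, k2, p1, p2, k3] as OpenCV has them; the pictures are not rectified), "camera_from_world" (4x4, takes a point from world to camera coordinates). Camera axes: x right, y down, z forward; pixel columns grow to the right and rows downward; lengths in m; the calibration is good to about 2 mm. A picture is of the moment at which its call begins. calibration takes no time and is no camera call.
- finish_job(): hands the job in; it is judged then, once.
Trained networks look in the newest picture that a camera, given by its name, has taken for a name from the list of things; names that differ only in an ending like _2 or _b are one class to them, and where a whole thing is asked for, a point or a joint stands for the part that bears it (a point fixed in the world has none). Each returns a list of dicts, best first, with "confidence" (0 to 1); they miss things now and then, are a little off and sometimes report something else, mostly with a low value. They report only what shows in the picture. A call takes as long as a camera call.
- boxes_of(camera, label): "uv" ([column, row] in pixels, amid what is visible of it).
- cut_out(camera, label): "pixels" (384x512 bool, what is visible of it) and "uv" ([column, row] in pixels, amid what is visible of it).
The state is a dict: "clock": time; "joint_pos": joint angles; "qvel": joint speeds; "effort": joint torques, N m; "eef_pos": TCP position; "eef_rot": TCP orientation; "contact_force": force on the tool from outside, world axes, zero at the start; "wrist_torque": the same for the moment, N m; "grip_width": finger opening in m; "grip_force": force on a finger pad.
Only numpy, scipy, OpenCV 4.12 (cv2) and the standard library are available. Lean on these libraries where they do the work, as an engineer would, in place of code of your own. Each camera call takes 0.05 s, during which the arm holds its last target. There are 200 camera calls.

### The job

Drain the washed fruit in the spinner: turning it only by the orange-knobbed crank, without touching the basket itself, bring the green basket up to 20 turns a minute clockwise (seen from above) and keep it between 17 and 23 turns a minute for 6 seconds without a break; never let it pass 30 turns a minute, as the fruit bruises. Then bring the basket to a standstill with the middle of its red tab within the width of the blue pointer on the bowl, and let go of the crank. Leave the jar, the can and the mug where they stand.

Things in the scene. Friction and masses are not known exactly. Their poses are not given: they have to be found in the camera images.
- bowl: white outer bowl of the fruit spinner, fixed to the table, 276 mm across, rim at 100 mm; origin on the basket's vertical axis at the table surface; x axis points from the axis towards the blue pointer, z up
- axis (a point): point on the vertical turning axis of basket and crank, at the underside of the crank hub, 150 mm above the table. The hub is 36 mm across and 16 mm high
- mark (a point): the stopping mark: point 118 mm from the axis straight in front of the blue pointer, 122 mm above the table (fixed to the bowl). The pointer is a 50 mm wide, 30 mm deep blue block just outside the bowl's rim, with its top 118 mm above the table
- tab (a point): centre of the top of the red tab on the rim of the green basket, 118 mm from the axis, 125 mm above the table; it turns with the basket. The tab is 34 mm wide and 30 mm deep
- basket (a joint): turning angle of the green basket, rad, not wrapped, growing clockwise seen from above; at 0 and at every full turn the red tab is at the pointer. Its bearing has viscous drag of about 0.003 N m per rad/s plus dry friction of nominally 0.008 N m, which varies from about 0.004 to 0.012 N m from one start to the next
- grip (a point): on the axis of the orange crank knob, 22 mm below its top; 194 mm above the table, 65 mm from the basket's axis. The knob is upright, 34 mm across and 50 mm high, on the end of the flat white crank arm (22 mm wide, top at 164 mm). It turns freely on its pin, so it can be pinched from above and led round in a circle without turning the gripper
- spice_jar: spice jar with red cap, 60 mm across, 110 mm high, origin under its base; leave alone
- food_can: food can, 74 mm across, 100 mm high, origin under its base; leave alone
- mug: blue mug, 80 mm across, 85 mm high, origin under its base; leave alone
- crank (a joint): angle of the crank relative to the basket, rad, growing clockwise seen from above, endless both ways, any value at the start. Crank and basket are linked only by an oil-damped soft-start coupling: torque about 0.013 N m per rad/s of speed difference. So the basket lags behind the crank, settles slower than the crank and coasts on when the crank stops; a still crank brakes it, a reversed one more
- shell: green slatted basket with the washed fruit in it, 244 mm across, rim top 120 mm above the table; not to be touched by the robot. Origin on the turning axis at the table surface, x axis towards the red tab. Nominally 1.5 kg and 0.009 kg m2 about its axis (varies 0.8 to 1.4 times), so it follows the crank with a time constant of about 0.6 s (0.45 to 0.8 s)

How it is judged (in metres and radians):
On the way, in this order (a step that is already met when the one before it is completed fails the run):
1. the basket turns clockwise at 17 to 23 turns a minute for 6 s without a break (velocity of joint basket between 1.76 and 2.43 rad/s), for 6 s.
2. the basket stands still with the red tab within 25 mm of the mark (horizontal distance between tab and mark below 0.025 m and velocity of joint basket between -0.1 and 0.1 rad/s), for 0.5 s.
At the end, for the whole second after the job is handed in: the red tab is within 25 mm of the mark (dist_xy), the basket turns at less than 0.1 rad/s, the crank is released (all of step 2); the robot touches nothing.
It fails at once if the basket turns faster than 30 turns a minute (velocity of joint basket above 3.14 rad/s or velocity of joint basket below -3.14 rad/s).
It fails at once if the jar, can or mug is moved by more than 30 mm (distance of any of spice_jar, food_can, mug from where it was at the start of the episode above 0.03 m).
It fails at once if the robot touches the basket itself with more than 2 N (contact force between any of the fingers, the arm and shell above 2 N).
It also fails if it takes over 61 s, if anything falls off the work surface, if the arm or the gripper's body presses on something with over 40 N, if the wrist force passes 120 N, or if a joint passes its speed limit or range.

## Working session

There is one attempt and no reset: what is moved stays moved. The work goes in short steps, Python scripts to look and compute and a tool call to move; the robot and the scene stay as the last step left them, time stands still between calls to the robot, and variables do not carry over. Pictures are saved under pics/ and viewed, at most 10 in all, crops included, and the job is handed in when it is done.

Besides the shell and the picture viewer there is one more tool, called after ">>>" as name(argument=value, ...), one argument or row to a line, values as JSON. arm_command: Moves the arm, as the interface text tells. Shifts and turns lie within -1 to 1; 1 stands for 0.04 m of shift or 4 degrees of turn. Its arguments: {"type":"object","properties":{"rows":{"type":"array","items":{"type":"array","items":{"type":"number"}}},"force":{"type":"number"}},"required":["rows"]}

```bash
mkdir -p pics; cat > h.py <<'E'
import numpy as np, cv2
from station import *
def ray(cam,uv):
    c=calibration(cam);K=np.array([[c['fx'],0,c['cx']],[0,c['fy'],c['cy']],[0,0,1.]])
    n=cv2.undistortPoints(np.array([[uv]],float),K,np.array(c['distortion']))[0,0]
    T=np.array(c['camera_from_world']);R=T[:3,:3];return -R.T@T[:3,3],R.T@np.array([n[0],n[1],1])
def atz(cam,uv,z):
    o,d=ray(cam,uv);return o+d*(z-o[2])/d[2]
def proj(cam,p):
    c=calibration(cam);K=np.array([[c['fx'],0,c['cx']],[0,c['fy'],c['cy']],[0,0,1.]]);T=np.array(c['camera_from_world'])
    return cv2.projectPoints(np.array([p],float),cv2.Rodrigues(T[:3,:3])[0],T[:3,3],K,np.array(c['distortion']))[0][0,0]
E
python3 - <<'E'
from h import *
s=sense();print(s['clock'],s['eef_pos'],s['eef_rot'],s['grip_width'])
ims=[]
for c in('top','side'):
    im=camera(c);ims.append(im);cv2.imwrite(f'pics/{c}0.png',im[:,:,::-1])
    for l in('bowl','tab','grip','shell','axis','spice_jar','food_can','mug'):
        print(c,l,[(np.round(b['uv']),round(b['confidence'],2)) for b in boxes_of(c,l)[:2]])
print(sense()['clock'])
E
```

```text
0.0 [0.17320859 0.65176042 0.22146731] [-1.79883996e+02  4.82597853e-03  1.65116361e+02] 0.08683310859112632
top bowl [(array([299., 193.]), 0.6)]
top tab [(array([293., 196.]), 0.89)]
top grip []
top shell [(array([287., 199.]), 0.63)]
top axis [(array([297., 194.]), 0.78)]
top spice_jar [(array([115., 213.]), 0.89)]
top food_can [(array([398., 238.]), 0.95)]
top mug [(array([411., 179.]), 0.62)]
side bowl [(array([258., 228.]), 0.97)]
side tab [(array([251., 223.]), 0.8)]
side grip [(array([276., 197.]), 0.45)]
side shell [(array([254., 222.]), 0.66)]
side axis [(array([256., 222.]), 0.85), (array([234., 148.]), 0.36)]
side spice_jar [(array([235., 146.]), 0.66)]
side food_can [(array([221., 302.]), 0.69)]
side mug [(array([281., 318.]), 0.6)]
0.9
```

View pics/top0.png

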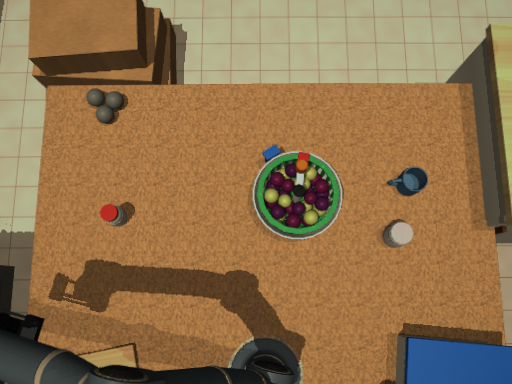

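View pics/side0.png

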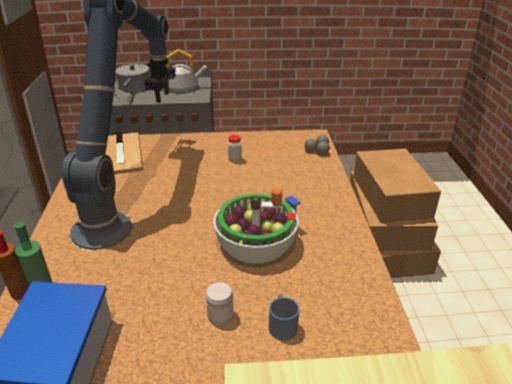

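The top view shows the bowl centred near (298,195), the blue pointer at (272,153), the red tab at (304,157) and the orange knob at (302,165). The side view agrees, with the knob at (277,195), the pointer at (293,203) and the tab at (291,216). I'll measure these by colour.

```bash
cat >> h.py <<'E'
def blob(im,cam,kind,box):
    h=cv2.cvtColor(im,cv2.COLOR_RGB2HSV).astype(int);H,S,V=h[...,0],h[...,1],h[...,2]
    m={'tab':((H<5)|(H>174))&(S>190)&(V>150),'knob':(H>=6)&(H<=16)&(S>200)&(V>150),'ptr':(H>105)&(H<125)&(S>150)&(V>90),'green':(H>50)&(H<75)&(S>150)}[kind]
    u0,v0,u1,v1=box;k=np.zeros(m.shape,bool);k[v0:v1,u0:u1]=m[v0:v1,u0:u1]
    v,u=np.nonzero(k);return np.array([u,v]).T
E
python3 - <<'E'
from h import *
top=cv2.imread('pics/top0.png')[:,:,::-1];side=cv2.imread('pics/side0.png')[:,:,::-1]
B={'top':(245,140,350,245),'side':(205,180,305,270)}
for c,im in(('top',top),('side',side)):
    for k,z in(('tab',.124),('knob',.216 if c=='top' else .191),('ptr',.117)):
        p=blob(im,c,k,B[c]);print(c,k,len(p),p.mean(0),p.min(0),p.max(0),atz(c,p.mean(0),z).round(4))
    p=blob(im,c,'green',B[c]);
    hull=cv2.convexHull(p.astype(np.int32))[:,0];
    w=np.array([atz(c,q,.12)[:2] for q in hull]);
    A=np.c_[2*w,np.ones(len(w))];s=np.linalg.lstsq(A,(w**2).sum(1),rcond=None)[0];print('centre',s[:2],np.sqrt(s[2]+s[:2]@s[:2]))
print(ray('top',(256,192))[0],ray('side',(256,192))[0])
E
```

```text
top tab 67 [303.17910448 155.80597015] [298 152] [308 160] [ 0.6548 -0.1222  0.124 ]
top knob 92 [301.51086957 164.18478261] [297 159] [306 169] [ 0.6044 -0.1086  0.216 ]
top ptr 137 [270.91240876 152.08029197] [263 145] [279 159] [ 0.6692 -0.0239  0.117 ]
centre [ 0.54085921 -0.10257744] 0.12076615664111254
side tab 39 [290.66666667 215.82051282] [287 213] [294 218] [ 0.6515 -0.1214  0.124 ]
side knob 5 [277.2 192. ] [273 191] [280 193] [ 0.6103 -0.0818  0.191 ]
side ptr 36 [292.13888889 199.91666667] [287 197] [298 203] [ 0.6695 -0.0225  0.117 ]Traceback (most recent call last):
  File "<stdin>", line 8, in <module>
TypeError: 'NoneType' object is not subscriptable
```

>>> arm_command(
  rows=[
    [0,0,-0.2,0,0,-0.93,0],
    [0,0,-0.3,0,0,-0.93,0],
    [0,0,-0.3,0,0,-0.93,0],
    [0,0,-0.2,0,0,-0.93,0],
    [-0.25,-0.43,0,0,0,0,0],
    [-0.49,-0.86,0,0,0,0,0],
    [-0.49,-0.86,0,0,0,0,0],
    [-0.49,-0.86,0,0,0,0,0],
    [-0.49,-0.86,0,0,0,0,0],
    [-0.49,-0.86,0,0,0,0,0],
    [-0.49,-0.86,0,0,0,0,0],
    [-0.49,-0.86,0,0,0,0,0],
    [-0.49,-0.86,0,0,0,0,0],
    [-0.49,-0.86,0,0,0,0,0],
    [-0.49,-0.86,0,0,0,0,0],
    [-0.49,-0.86,0,0,0,0,0],
    [-0.49,-0.86,0,0,0,0,0],
    [-0.49,-0.86,0,0,0,0,0],
    [-0.49,-0.86,0,0,0,0,0],
    [-0.49,-0.86,0,0,0,0,0],
  ],
)

```text
clock: 2.9
eef_pos: [0.478, 0.1177, 0.2629]
eef_rot: [180.0, 0.0, -180.0]
contact_force: [0.1, 0.1, 0.2]
grip_width: 0.0872
grip_force: 0.0
```

>>> arm_command(
  rows=[
    [-0.45,-0.81,0,0,0,0,0],
    [-0.45,-0.81,0,0,0,0,0],
    [-0.45,-0.81,0,0,0,0,0],
    [-0.45,-0.81,0,0,0,0,0],
    [-0.45,-0.81,0,0,0,0,0],
    [-0.45,-0.81,0,0,0,0,0],
    [-0.45,-0.81,0,0,0,0,0],
    [0,0,0,0,0,0,0],
    [0,0,0,0,0,0,0],
  ],
)

```text
clock: 3.8
eef_pos: [0.6032, -0.1082, 0.2622]
eef_rot: [180.0, -0.0, 179.9]
contact_force: [-0.4, 0.6, -0.3]
grip_width: 0.0872
grip_force: 0.0
```

```bash
python3 - <<'E'
from h import *
print(sense()['eef_pos'])
a=camera('side');b=camera('top')
c=np.hstack([cv2.resize(a[140:280,180:330],(400,373)),cv2.resize(b[120:260,225:375],(400,373))]);cv2.imwrite('pics/pre.png',c[:,:,::-1])
E
```

```text
[ 0.60319891 -0.10824886  0.26222022]
```

View pics/pre.png

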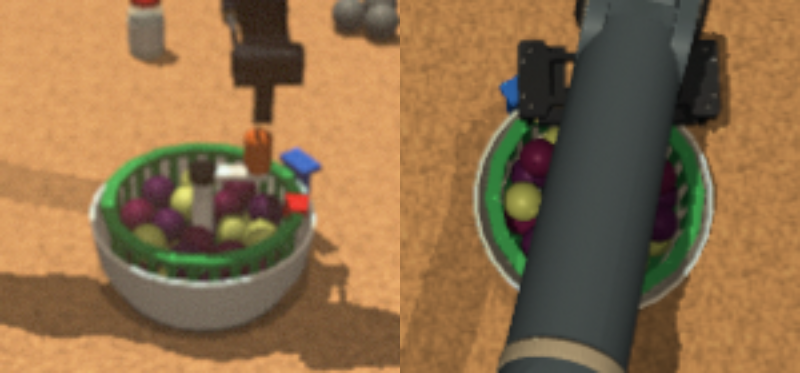

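In the side crop the gripper stands right above the orange knob at crop (258,150), with the red tab at (297,203). The arm hides much of the top view, so I'll track the tab from the side. Next I descend and pinch the knob.

>>> arm_command(
  rows=[
    [0,0,0.5,0,0,0,0],
    [0,0,0.8,0,0,0,0],
    [0,0,0.6,0,0,0,0],
    [0,0,0.2,0,0,0,0.3],
    [0,0,0,0,0,0,1],
    [0,0,0,0,0,0,1],
    [0,0,0,0,0,0,1],
    [0,0,0,0,0,0,1],
    [0,0,0,0,0,0,1],
    [0,0,0,0,0,0,1],
  ],
  force=15,
)

```text
clock: 4.9
eef_pos: [0.6035, -0.1077, 0.1789]
eef_rot: [180.0, 0.0, 180.0]
contact_force: [0.3, -0.7, -0.2]
grip_width: 0.0393
grip_force: 0.0
```

```bash
python3 - <<'E'
from h import *
im=camera('side');s=sense();print(s['clock'],s['eef_pos'],s['contact_force'],s['grip_width'])
p=blob(im,'side','tab',(205,180,305,270));w=atz('side',p.mean(0),.124);d=w[:2]-[.541,-.103];print(len(p),w,np.hypot(*d),np.degrees(np.arctan2(d[1],d[0])))
C=np.array([.541,-.103])
# trajectory rows: start angle, per-row deg
th=np.degrees(np.arctan2(s['eef_pos'][1]-C[1],s['eef_pos'][0]-C[0]));print(th,np.hypot(*(s['eef_pos'][:2]-C)))
E
```

```text
4.95 [ 0.60337524 -0.10773993  0.17874292] [0.25448058 0.0566525  0.1847186 ] 0.03531195180787656
8 [ 0.64763421 -0.11264848  0.124     ] 0.1070698232585407 -5.170161833623478
-4.34558705269027 0.06255507919398008
```

```bash
cat > gen.py <<'E'
import numpy as np,json,sys
# state: commanded xy, angle (deg), path centre
def gen(dths,save=True):
    s=json.load(open('st.json'));p=np.array(s['p']);th=s['th'];C=np.array(s['C']);out=[]
    for d in dths:
        th-=d;t=C+.065*np.array([np.cos(np.radians(th)),np.sin(np.radians(th))])
        e=np.round((t-p)/.04,2);p=p+e*.04;out.append([-e[0]+0.,e[1]+0.,0,0,0,0,1])
    json.dump(dict(p=list(p),th=th,C=s['C']),open('st.json','w'))
    print(json.dumps([[round(float(v),2) if i<6 else v for i,v in enumerate(r)] for r in out]).replace('.0,',',').replace('-0,','0,'));print('end',p,th)
E
python3 - <<'E'
import json
from gen import gen
json.dump(dict(p=[.6034,-.1077],th=-4.5,C=[.5386,-.1026]),open('st.json','w'))
gen([0,0,4,7,10,10,10,10,10,10,10,9])
E
```

```text
[[0, 0, 0, 0, 0, 0, 1], [0, 0, 0, 0, 0, 0, 1], [0.01, -0.11, 0, 0, 0, 0, 1], [0.04, -0.2, 0, 0, 0, 0, 1], [0.1, -0.26, 0, 0, 0, 0, 1], [0.15, -0.25, 0, 0, 0, 0, 1], [0.18, -0.21, 0, 0, 0, 0, 1], [0.22, -0.18, 0, 0, 0, 0, 1], [0.25, -0.14, 0, 0, 0, 0, 1], [0.26, -0.1, 0, 0, 0, 0, 1], [0.28, -0.04, 0, 0, 0, 0, 1], [0.26, 0, 0, 0, 0, 0, 1]]
end [ 0.5334 -0.1673] -94.5
```

>>> arm_command(
  rows=[
    [0,0,0,0,0,0,1],
    [0,0,0,0,0,0,1],
    [0.01,-0.11,0,0,0,0,1],
    [0.04,-0.2,0,0,0,0,1],
    [0.1,-0.26,0,0,0,0,1],
    [0.15,-0.25,0,0,0,0,1],
    [0.18,-0.21,0,0,0,0,1],
    [0.22,-0.18,0,0,0,0,1],
    [0.25,-0.14,0,0,0,0,1],
    [0.26,-0.1,0,0,0,0,1],
    [0.28,-0.04,0,0,0,0,1],
    [0.26,0,0,0,0,0,1],
  ],
)

```text
clock: 6.15
eef_pos: [0.5326, -0.167, 0.1785]
eef_rot: [180.0, 0.0, -180.0]
contact_force: [0.0, 4.2, 0.6]
grip_width: 0.033
grip_force: 15.0
```

```bash
python3 - <<'E'
from h import *
im=camera('side');s=sense();print(s['clock'],s['eef_pos'],s['contact_force'],s['grip_width'],s['grip_force'])
cv2.imwrite('pics/t1.png',cv2.resize(im[140:290,180:330],(600,600))[:,:,::-1])
p=blob(im,'side','tab',(205,180,305,270));w=atz('side',p.mean(0),.124);d=w[:2]-[.541,-.103];print(len(p),w,np.hypot(*d),np.degrees(np.arctan2(d[1],d[0])))
from gen import gen
gen([4,7,10]+[10]*15+[6,3])
E
```

```text
6.2 [ 0.53082907 -0.16684091  0.17842216] [-1.6794755   3.03399662  3.28751058] 0.03324493885160333 15.000317974481732
55 [ 0.63291048 -0.16780652  0.124     ] 0.11246075297780181 -35.187845775725485
[[0.11, 0.01, 0, 0, 0, 0, 1], [0.19, 0.04, 0, 0, 0, 0, 1], [0.27, 0.1, 0, 0, 0, 0, 1], [0.24, 0.14, 0, 0, 0, 0, 1], [0.22, 0.19, 0, 0, 0, 0, 1], [0.18, 0.22, 0, 0, 0, 0, 1], [0.14, 0.24, 0, 0, 0, 0, 1], [0.09, 0.27, 0, 0, 0, 0, 1], [0.05, 0.28, 0, 0, 0, 0, 1], [0, 0.28, 0, 0, 0, 0, 1], [-0.05, 0.28, 0, 0, 0, 0, 1], [-0.1, 0.27, 0, 0, 0, 0, 1], [-0.15, 0.24, 0, 0, 0, 0, 1], [-0.18, 0.22, 0, 0, 0, 0, 1], [-0.22, 0.18, 0, 0, 0, 0, 1], [-0.25, 0.14, 0, 0, 0, 0, 1], [-0.26, 0.09, 0, 0, 0, 0, 1], [-0.28, 0.05, 0, 0, 0, 0, 1], [-0.17, 0, 0, 0, 0, 0, 1], [-0.09, 0, 0, 0, 0, 0, 1]]
end [ 0.5438 -0.0377] -274.5
```

View pics/t1.png

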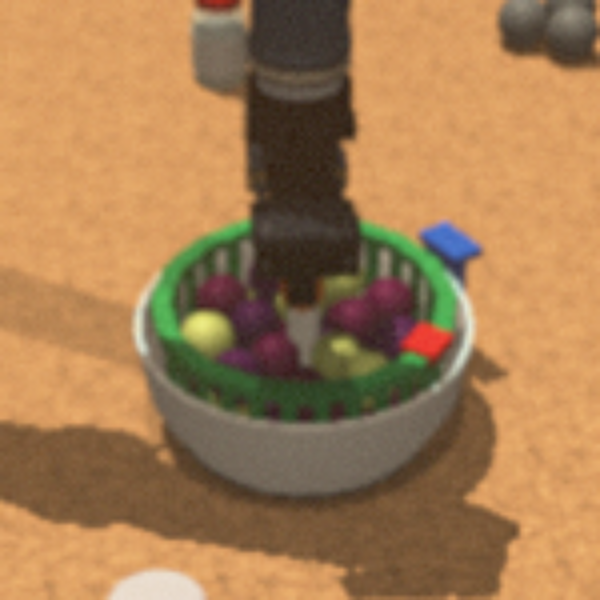

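The knob is held with low forces, and the tab at crop (427,342) has followed the crank. Now I spin up at 18°/row, which is one turn per call.

```bash
python3 - <<'E'
import json
from gen import gen
json.dump(dict(p=[.5334,-.1673],th=-94.5,C=[.5386,-.1022]),open('st.json','w'))
gen([5,9,13,17]+[18]*16)
gen([18]*20);gen([18]*20)
E
```

```text
[[0.14, 0.02, 0, 0, 0, 0, 1], [0.25, 0.07, 0, 0, 0, 0, 1], [0.33, 0.15, 0, 0, 0, 0, 1], [0.37, 0.31, 0, 0, 0, 0, 1], [0.27, 0.43, 0, 0, 0, 0, 1], [0.13, 0.49, 0, 0, 0, 0, 1], [-0.03, 0.51, 0, 0, 0, 0, 1], [-0.19, 0.47, 0, 0, 0, 0, 1], [-0.32, 0.39, 0, 0, 0, 0, 1], [-0.43, 0.28, 0, 0, 0, 0, 1], [-0.49, 0.13, 0, 0, 0, 0, 1], [-0.51, -0.04, 0, 0, 0, 0, 1], [-0.47, -0.18, 0, 0, 0, 0, 1], [-0.4, -0.33, 0, 0, 0, 0, 1], [-0.27, -0.42, 0, 0, 0, 0, 1], [-0.13, -0.5, 0, 0, 0, 0, 1], [0.03, -0.5, 0, 0, 0, 0, 1], [0.19, -0.48, 0, 0, 0, 0, 1], [0.32, -0.39, 0, 0, 0, 0, 1], [0.43, -0.27, 0, 0, 0, 0, 1]]
end [ 0.5646 -0.1617] -426.5
[[0.49, -0.13, 0, 0, 0, 0, 1], [0.51, 0.03, 0, 0, 0, 0, 1], [0.47, 0.19, 0, 0, 0, 0, 1], [0.4, 0.32, 0, 0, 0, 0, 1], [0.27, 0.43, 0, 0, 0, 0, 1], [0.13, 0.49, 0, 0, 0, 0, 1], [-0.03, 0.51, 0, 0, 0, 0, 1], [-0.19, 0.47, 0, 0, 0, 0, 1], [-0.32, 0.39, 0, 0, 0, 0, 1], [-0.43, 0.28, 0, 0, 0, 0, 1], [-0.49, 0.13, 0, 0, 0, 0, 1], [-0.51, -0.04, 0, 0, 0, 0, 1], [-0.47, -0.18, 0, 0, 0, 0, 1], [-0.4, -0.33, 0, 0, 0, 0, 1], [-0.27, -0.42, 0, 0, 0, 0, 1], [-0.13, -0.5, 0, 0, 0, 0, 1], [0.03, -0.5, 0, 0, 0, 0, 1], [0.19, -0.48, 0, 0, 0, 0, 1], [0.32, -0.39, 0, 0, 0, 0, 1], [0.43, -0.27, 0, 0, 0, 0, 1]]
end [ 0.5646 -0.1617] -786.5
[[0.49, -0.13, 0, 0, 0, 0, 1], [0.51, 0.03, 0, 0, 0, 0, 1], [0.47, 0.19, 0, 0, 0, 0, 1], [0.4, 0.32, 0, 0, 0, 0, 1], [0.27, 0.43, 0, 0, 0, 0, 1], [0.13, 0.49, 0, 0, 0, 0, 1], [-0.03, 0.51, 0, 0, 0, 0, 1], [-0.19, 0.47, 0, 0, 0, 0, 1], [-0.32, 0.39, 0, 0, 0, 0, 1], [-0.43, 0.28, 0, 0, 0, 0, 1], [-0.49, 0.13, 0, 0, 0, 0, 1], [-0.51, -0.04, 0, 0, 0, 0, 1], [-0.47, -0.18, 0, 0, 0, 0, 1], [-0.4, -0.33, 0, 0, 0, 0, 1], [-0.27, -0.42, 0, 0, 0, 0, 1], [-0.13, -0.5, 0, 0, 0, 0, 1], [0.03, -0.5, 0, 0, 0, 0, 1], [0.19, -0.48, 0, 0, 0, 0, 1], [0.32, -0.39, 0, 0, 0, 0, 1], [0.43, -0.27, 0, 0, 0, 0, 1]]
end [ 0.5646 -0.1617] -1146.5
```

>>> arm_command(
  rows=[
    [0.14,0.02,0,0,0,0,1],
    [0.25,0.07,0,0,0,0,1],
    [0.33,0.15,0,0,0,0,1],
    [0.37,0.31,0,0,0,0,1],
    [0.27,0.43,0,0,0,0,1],
    [0.13,0.49,0,0,0,0,1],
    [-0.03,0.51,0,0,0,0,1],
    [-0.19,0.47,0,0,0,0,1],
    [-0.32,0.39,0,0,0,0,1],
    [-0.43,0.28,0,0,0,0,1],
    [-0.49,0.13,0,0,0,0,1],
    [-0.51,-0.04,0,0,0,0,1],
    [-0.47,-0.18,0,0,0,0,1],
    [-0.4,-0.33,0,0,0,0,1],
    [-0.27,-0.42,0,0,0,0,1],
    [-0.13,-0.5,0,0,0,0,1],
    [0.03,-0.5,0,0,0,0,1],
    [0.19,-0.48,0,0,0,0,1],
    [0.32,-0.39,0,0,0,0,1],
    [0.43,-0.27,0,0,0,0,1],
  ],
  force=25,
)

```text
clock: 8.2
eef_pos: [0.5642, -0.1622, 0.1784]
eef_rot: [180.0, -0.0, 180.0]
contact_force: [-2.2, 3.8, 3.2]
grip_width: 0.033
grip_force: 25.0
```

```bash
cat > look.py <<'E'
from h import *
import sys,json,os
t0=sense()['clock'];im=camera('side');s=sense();n=sys.argv[1]
cv2.imwrite(f'pics/{n}.png',cv2.resize(im[140:290,180:330],(600,600))[:,:,::-1])
p=blob(im,'side','tab',(205,180,305,270))
print(t0,s['eef_pos'],s['contact_force'].round(1),s['grip_width'],s['grip_force'])
if len(p)>3:
    w=atz('side',p.mean(0),.124);d=w[:2]-[.541,-.103];a=np.degrees(np.arctan2(d[1],d[0]));print('tab',len(p),np.hypot(*d),a)
    L=json.load(open('log.json')) if os.path.exists('log.json') else []
    if L: T,A=L[-1];print('speed rad/s',[np.radians((A-a)%360+360*k)/(t0-T) for k in(0,1)])
    L.append([t0,a]);json.dump(L,open('log.json','w'))
else: print('tab hidden',len(p))
E
python3 look.py s1
```

```text
8.2 [ 0.56022805 -0.1638588   0.17823343] [-5.4  4.   6.1] 0.03313707852502293 24.99995602411218
tab 38 0.11351965126980261 141.95719920755312
```

>>> arm_command(
  rows=[
    [0.49,-0.13,0,0,0,0,1],
    [0.51,0.03,0,0,0,0,1],
    [0.47,0.19,0,0,0,0,1],
    [0.4,0.32,0,0,0,0,1],
    [0.27,0.43,0,0,0,0,1],
    [0.13,0.49,0,0,0,0,1],
    [-0.03,0.51,0,0,0,0,1],
    [-0.19,0.47,0,0,0,0,1],
    [-0.32,0.39,0,0,0,0,1],
    [-0.43,0.28,0,0,0,0,1],
    [-0.49,0.13,0,0,0,0,1],
    [-0.51,-0.04,0,0,0,0,1],
    [-0.47,-0.18,0,0,0,0,1],
    [-0.4,-0.33,0,0,0,0,1],
    [-0.27,-0.42,0,0,0,0,1],
    [-0.13,-0.5,0,0,0,0,1],
    [0.03,-0.5,0,0,0,0,1],
    [0.19,-0.48,0,0,0,0,1],
    [0.32,-0.39,0,0,0,0,1],
    [0.43,-0.27,0,0,0,0,1],
  ],
)

```text
clock: 10.25
eef_pos: [0.5649, -0.1619, 0.1784]
eef_rot: [180.0, -0.0, 180.0]
contact_force: [-2.4, 4.7, 3.2]
grip_width: 0.033
grip_force: 25.0
```

```bash
python3 look.py s2
```

```text
10.25 [ 0.56099565 -0.16362582  0.17820891] [-5.1  3.5  5.6] 0.03326180640837361 25.00003615161404
tab hidden 0
```

View pics/s2.png

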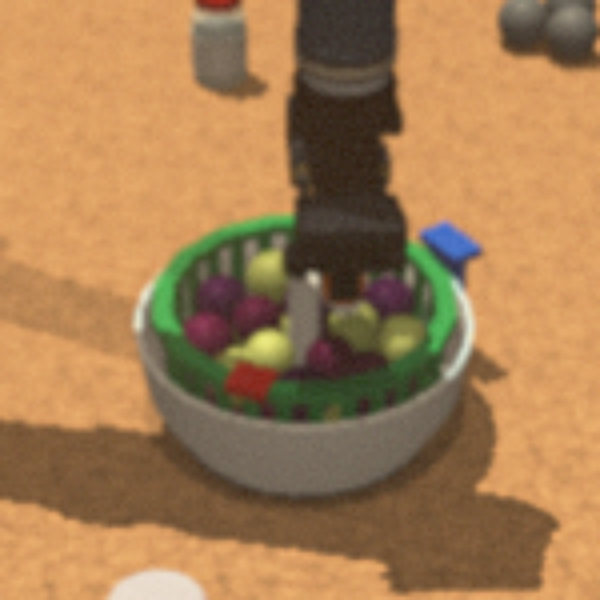

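The tab is at crop (250,382), in shadow and so darker than my threshold. I'll relax the colour limit and continue.

```bash
sed -i "s/(S>190)&(V>150)/(S>170)\&(V>75)/" h.py; python3 - <<'E'
from h import *
import json
L=[]
for n,t in(('t1',6.15),('s1',8.2),('s2',10.25)):
    c=cv2.resize(cv2.imread(f'pics/{n}.png'),(150,150),interpolation=cv2.INTER_AREA)[:,:,::-1]
    im=np.zeros((384,512,3),np.uint8);im[140:290,180:330]=c
    p=blob(im,'side','tab',(205,180,305,270));m=np.median(p,0);w=atz('side',m,.124);d=w[:2]-[.541,-.103];a=np.degrees(np.arctan2(d[1],d[0]))
    print(n,len(p),p.std(0),m,np.hypot(*d),a);L.append([t,a])
json.dump(L,open('log.json','w'));print(np.radians((L[1][1]-L[2][1])%360)/2.05)
E
sed -i 's/p.mean(0)/np.median(p,0)/' look.py
```

```text
t1 62 [2.97583923 1.80356913] [286. 225.] 0.11099892834158263 -35.93488187223636
s1 38 [2.23436395 1.40339912] [228. 202.] 0.11357115974577499 141.12466197811548
s2 51 [2.59194624 1.64308578] [242. 235.] 0.11681144519899947 -114.7662894539169
2.178604696853592
```

>>> arm_command(
  rows=[
    [0.49,-0.13,0,0,0,0,1],
    [0.51,0.03,0,0,0,0,1],
    [0.47,0.19,0,0,0,0,1],
    [0.4,0.32,0,0,0,0,1],
    [0.27,0.43,0,0,0,0,1],
    [0.13,0.49,0,0,0,0,1],
    [-0.03,0.51,0,0,0,0,1],
    [-0.19,0.47,0,0,0,0,1],
    [-0.32,0.39,0,0,0,0,1],
    [-0.43,0.28,0,0,0,0,1],
    [-0.49,0.13,0,0,0,0,1],
    [-0.51,-0.04,0,0,0,0,1],
    [-0.47,-0.18,0,0,0,0,1],
    [-0.4,-0.33,0,0,0,0,1],
    [-0.27,-0.42,0,0,0,0,1],
    [-0.13,-0.5,0,0,0,0,1],
    [0.03,-0.5,0,0,0,0,1],
    [0.19,-0.48,0,0,0,0,1],
    [0.32,-0.39,0,0,0,0,1],
    [0.43,-0.27,0,0,0,0,1],
  ],
)

```text
clock: 12.3
eef_pos: [0.5649, -0.1619, 0.1784]
eef_rot: [180.0, -0.0, 180.0]
contact_force: [-2.7, 4.4, 3.0]
grip_width: 0.0332
grip_force: 25.0
```

```bash
python3 look.py s3
```

```text
12.3 [ 0.56103181 -0.16360667  0.17819397] [-6.   3.5  7.2] 0.032964182244953365 25.00002592918463
tab 50 0.11098584868771515 -15.575002501825201
speed rad/s [np.float64(2.2204735417439485), np.float64(5.285441984270575)]
```

Steady at about 2.2 rad/s, mid-band. I'll hold it with two more calls at slightly lower crank speed.

```bash
python3 - <<'E'
from gen import gen
gen([17.5]*20);gen([17.5]*20)
E
```

```text
[[0.48, -0.13, 0, 0, 0, 0, 1], [0.49, 0.03, 0, 0, 0, 0, 1], [0.47, 0.17, 0, 0, 0, 0, 1], [0.39, 0.3, 0, 0, 0, 0, 1], [0.28, 0.41, 0, 0, 0, 0, 1], [0.15, 0.47, 0, 0, 0, 0, 1], [-0.01, 0.49, 0, 0, 0, 0, 1], [-0.15, 0.47, 0, 0, 0, 0, 1], [-0.28, 0.41, 0, 0, 0, 0, 1], [-0.39, 0.3, 0, 0, 0, 0, 1], [-0.47, 0.16, 0, 0, 0, 0, 1], [-0.49, 0.02, 0, 0, 0, 0, 1], [-0.48, -0.13, 0, 0, 0, 0, 1], [-0.42, -0.27, 0, 0, 0, 0, 1], [-0.31, -0.38, 0, 0, 0, 0, 1], [-0.19, -0.45, 0, 0, 0, 0, 1], [-0.04, -0.5, 0, 0, 0, 0, 1], [0.11, -0.48, 0, 0, 0, 0, 1], [0.25, -0.43, 0, 0, 0, 0, 1], [0.36, -0.33, 0, 0, 0, 0, 1]]
end [ 0.5746 -0.1565] -1496.5
[[0.45, -0.2, 0, 0, 0, 0, 1], [0.49, -0.07, 0, 0, 0, 0, 1], [0.49, 0.09, 0, 0, 0, 0, 1], [0.44, 0.23, 0, 0, 0, 0, 1], [0.34, 0.35, 0, 0, 0, 0, 1], [0.23, 0.44, 0, 0, 0, 0, 1], [0.08, 0.49, 0, 0, 0, 0, 1], [-0.06, 0.49, 0, 0, 0, 0, 1], [-0.21, 0.45, 0, 0, 0, 0, 1], [-0.34, 0.36, 0, 0, 0, 0, 1], [-0.43, 0.24, 0, 0, 0, 0, 1], [-0.48, 0.11, 0, 0, 0, 0, 1], [-0.49, -0.05, 0, 0, 0, 0, 1], [-0.46, -0.19, 0, 0, 0, 0, 1], [-0.38, -0.32, 0, 0, 0, 0, 1], [-0.26, -0.41, 0, 0, 0, 0, 1], [-0.13, -0.48, 0, 0, 0, 0, 1], [0.03, -0.5, 0, 0, 0, 0, 1], [0.17, -0.46, 0, 0, 0, 0, 1], [0.3, -0.39, 0, 0, 0, 0, 1]]
end [ 0.5834 -0.1493] -1846.5
```

>>> arm_command(
  rows=[
    [0.48,-0.13,0,0,0,0,1],
    [0.49,0.03,0,0,0,0,1],
    [0.47,0.17,0,0,0,0,1],
    [0.39,0.3,0,0,0,0,1],
    [0.28,0.41,0,0,0,0,1],
    [0.15,0.47,0,0,0,0,1],
    [-0.01,0.49,0,0,0,0,1],
    [-0.15,0.47,0,0,0,0,1],
    [-0.28,0.41,0,0,0,0,1],
    [-0.39,0.3,0,0,0,0,1],
    [-0.47,0.16,0,0,0,0,1],
    [-0.49,0.02,0,0,0,0,1],
    [-0.48,-0.13,0,0,0,0,1],
    [-0.42,-0.27,0,0,0,0,1],
    [-0.31,-0.38,0,0,0,0,1],
    [-0.19,-0.45,0,0,0,0,1],
    [-0.04,-0.5,0,0,0,0,1],
    [0.11,-0.48,0,0,0,0,1],
    [0.25,-0.43,0,0,0,0,1],
    [0.36,-0.33,0,0,0,0,1],
  ],
)

```text
clock: 14.35
eef_pos: [0.5747, -0.1567, 0.1784]
eef_rot: [180.0, -0.0, 180.0]
contact_force: [-3.2, 4.8, 3.9]
grip_width: 0.0333
grip_force: 25.0
```

```bash
python3 look.py s4
```

```text
14.35 [ 0.5710845  -0.15901973  0.17821432] [-5.7  2.6  6.9] 0.03330073528155992 24.99993447912857
tab 34 0.11390837077255865 90.27720623142486
speed rad/s [np.float64(2.1637637776956486), np.float64(5.228732220222277)]
```

>>> arm_command(
  rows=[
    [0.45,-0.2,0,0,0,0,1],
    [0.49,-0.07,0,0,0,0,1],
    [0.49,0.09,0,0,0,0,1],
    [0.44,0.23,0,0,0,0,1],
    [0.34,0.35,0,0,0,0,1],
    [0.23,0.44,0,0,0,0,1],
    [0.08,0.49,0,0,0,0,1],
    [-0.06,0.49,0,0,0,0,1],
    [-0.21,0.45,0,0,0,0,1],
    [-0.34,0.36,0,0,0,0,1],
    [-0.43,0.24,0,0,0,0,1],
    [-0.48,0.11,0,0,0,0,1],
    [-0.49,-0.05,0,0,0,0,1],
    [-0.46,-0.19,0,0,0,0,1],
    [-0.38,-0.32,0,0,0,0,1],
    [-0.26,-0.41,0,0,0,0,1],
    [-0.13,-0.48,0,0,0,0,1],
    [0.03,-0.5,0,0,0,0,1],
    [0.17,-0.46,0,0,0,0,1],
    [0.3,-0.39,0,0,0,0,1],
  ],
)

```text
clock: 16.4
eef_pos: [0.5838, -0.1496, 0.1783]
eef_rot: [180.0, -0.1, 180.0]
contact_force: [-3.5, 3.7, 4.2]
grip_width: 0.0333
grip_force: 25.0
```

```bash
python3 look.py s5; cat log.json
```

```text
16.4 [ 0.58049343 -0.15261992  0.17819201] [-6.9  2.7  6.8] 0.03310381906079929 24.999793820315972
tab 42 0.11227152488054418 -166.0130027553053
speed rad/s [np.float64(2.1820038963135624), np.float64(5.246972338840192)]
[[6.15, -35.93488187223636], [8.2, 141.12466197811548], [10.25, -114.7662894539169], [12.3, -15.575002501825201], [14.35, 90.27720623142486], [16.4, -166.0130027553053]]
```

The 6 s hold is done: about 8 s at roughly 2.18 rad/s. Now I brake, aiming to stop at or just short of the pointer.

```bash
python3 - <<'E'
from gen import gen
gen([17.5]*7+[8]+[0]*7)
E
```

```text
[[0.41, -0.28, 0, 0, 0, 0, 1], [0.47, -0.15, 0, 0, 0, 0, 1], [0.49, 0, 0, 0, 0, 0, 1], [0.48, 0.15, 0, 0, 0, 0, 1], [0.4, 0.29, 0, 0, 0, 0, 1], [0.3, 0.39, 0, 0, 0, 0, 1], [0.17, 0.47, 0, 0, 0, 0, 1], [0.02, 0.22, 0, 0, 0, 0, 1], [0, 0, 0, 0, 0, 0, 1], [0, 0, 0, 0, 0, 0, 1], [0, 0, 0, 0, 0, 0, 1], [0, 0, 0, 0, 0, 0, 1], [0, 0, 0, 0, 0, 0, 1], [0, 0, 0, 0, 0, 0, 1], [0, 0, 0, 0, 0, 0, 1]]
end [ 0.4738 -0.1057] -1977.0
```

>>> arm_command(
  rows=[
    [0.41,-0.28,0,0,0,0,1],
    [0.47,-0.15,0,0,0,0,1],
    [0.49,0,0,0,0,0,1],
    [0.48,0.15,0,0,0,0,1],
    [0.4,0.29,0,0,0,0,1],
    [0.3,0.39,0,0,0,0,1],
    [0.17,0.47,0,0,0,0,1],
    [0.02,0.22,0,0,0,0,1],
    [0,0,0,0,0,0,1],
    [0,0,0,0,0,0,1],
    [0,0,0,0,0,0,1],
    [0,0,0,0,0,0,1],
    [0,0,0,0,0,0,1],
    [0,0,0,0,0,0,1],
  ],
)

```text
clock: 17.85
eef_pos: [0.474, -0.1069, 0.1786]
eef_rot: [-179.9, -0.1, 179.9]
contact_force: [-3.5, 0.5, 5.4]
grip_width: 0.0331
grip_force: 25.0
```

```bash
python3 look.py b1;python3 look.py b2;python3 look.py b3
```

```text
17.85 [ 0.47402263 -0.10690178  0.17857408] [-2.9 -0.1  5.1] 0.032957021899296064 25.00095087918453
tab 46 0.11064664942542426 50.428430269308166
speed rad/s [np.float64(1.727979078045026), np.float64(6.061210324375765)]
17.9 [ 0.47402998 -0.10690477  0.17857783] [-3.7 -0.4  5.4] 0.033179843226330455 25.000773165374994
tab 44 0.11267090250677761 49.038300865098826
speed rad/s [np.float64(0.4852467026448296), np.float64(126.1489528462437)]
17.95 [ 0.47404958 -0.10689484  0.17859125] [-2.8  0.3  5.4] 0.033257666757436216 25.00086617656052
tab 45 0.11000820888433088 45.852986203629605
speed rad/s [np.float64(1.1118845710937133), np.float64(126.77559071468364)]
```

>>> arm_command(
  rows=[
    [0,0,0,0,0,0,1],
    [0,0,0,0,0,0,1],
    [0,0,0,0,0,0,1],
    [0,0,0,0,0,0,1],
    [0,0,0,0,0,0,1],
    [0,0,0,0,0,0,1],
    [0,0,0,0,0,0,1],
    [0,0,0,0,0,0,1],
    [0,0,0,0,0,0,1],
    [0,0,0,0,0,0,1],
    [0,0,0,0,0,0,1],
    [0,0,0,0,0,0,1],
  ],
)

```text
clock: 19.2
eef_pos: [0.474, -0.107, 0.1786]
eef_rot: [-179.9, -0.1, 179.9]
contact_force: [-3.4, -0.7, 6.0]
grip_width: 0.0329
grip_force: 25.0
```

```bash
python3 look.py b4;python3 look.py b5
```

```text
19.2 [ 0.4740363  -0.10694707  0.17858678] [-3.2 -0.7  5.1] 0.033081530744436434 25.000785979209468
tab 48 0.11083096053252531 36.77258607084888
speed rad/s [np.float64(0.12678630377244313), np.float64(5.153334549516112)]
19.25 [ 0.47402993 -0.10696327  0.17858181] [-3.  -0.3  5.7] 0.033287832364054935 25.000815675593913
tab 47 0.11083096053252531 36.77258607084888
speed rad/s [np.float64(0.0), np.float64(125.66370614358993)]
```

View pics/b5.png

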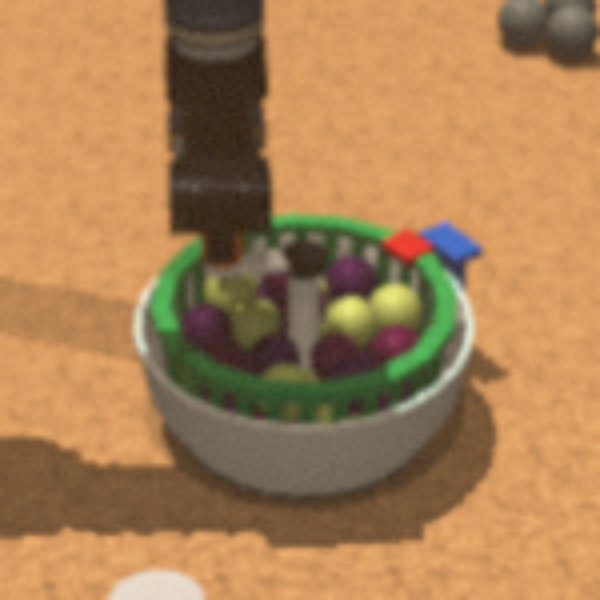

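The basket stands still with the tab at crop (407,245), right against the blue pointer at (450,243) and about 5° short of centre (~11 mm, inside 25 mm). I release and rise.

>>> arm_command(
  rows=[
    [0,0,0,0,0,0,0.5],
    [0,0,0,0,0,0,0.4],
    [0,0,0,0,0,0,0.3],
    [0,0,0,0,0,0,0.2],
    [0,0,0,0,0,0,0.2],
    [0,0,-0.3,0,0,0,0.2],
    [0,0,-0.6,0,0,0,0.2],
    [0,0,-0.8,0,0,0,0.2],
    [0,0,-0.8,0,0,0,0.2],
    [0,0,-0.8,0,0,0,0.2],
    [0,0,-0.4,0,0,0,0.2],
    [0,0,0,0,0,0,0.2],
    [0,0,0,0,0,0,0.2],
  ],
)

```text
clock: 20.6
eef_pos: [0.4734, -0.1056, 0.3265]
eef_rot: [180.0, 0.0, 180.0]
contact_force: [-0.7, -0.2, -0.1]
grip_width: 0.0696
grip_force: 0.0
```

```bash
python3 look.py r1; python3 - <<'E'
from h import *
im=camera('top')
for k,z in(('tab',.125),('ptr',.118)):
    p=blob(im,'top',k,(255,140,350,245));
    if len(p): w=atz('top',np.median(p,0),z);d=w[:2]-[.541,-.103];print(k,len(p),p.min(0),p.max(0),w,np.hypot(*d),np.degrees(np.arctan2(d[1],d[0])))
cv2.imwrite('pics/rt.png',cv2.resize(im[120:260,225:375],(600,560))[:,:,::-1])
E
```

```text
20.6 [ 0.47304573 -0.10554865  0.32571769] [ 0.8 -0.3  1. ] 0.06959549643954141 0.0
tab 49 0.11083096053252531 36.77258607084888
speed rad/s [np.float64(0.0), np.float64(4.654211338651541)]
tab 98 [269 158] [282 170] [ 0.62923041 -0.03581769  0.125     ] 0.11089665199809977 37.2871558876797
ptr 139 [263 145] [279 159] [ 0.66920184 -0.02415088  0.118     ] 0.15050879334561681 31.593133776301837
```

View pics/rt.png

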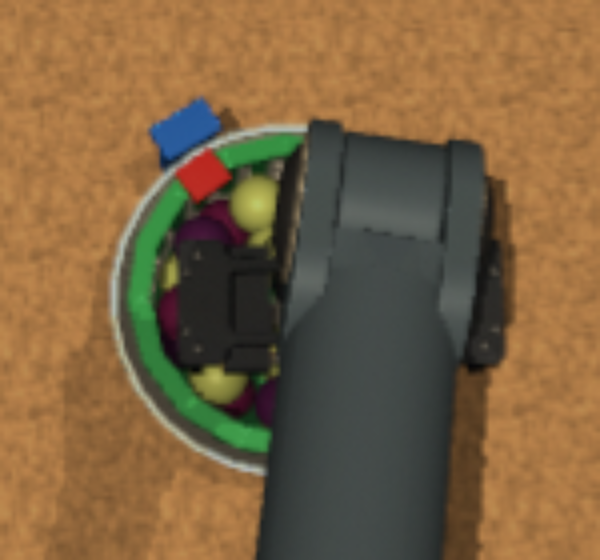

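View pics/r1.png

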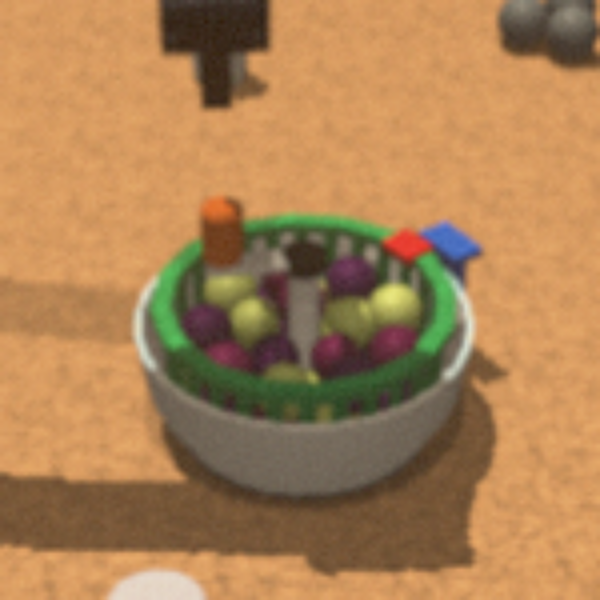

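Both cameras agree: the tab is still, about 12–13 mm from the mark, the knob is free and the gripper is clear. Handing in.

```bash
python3 -c "
from station import *
print(finish_job())"
```

```text
the job is handed in; nothing more can be done
None
```

I handed the job in at about 21 s of the 61 s. By my camera measurements the basket ran at about 21 turns a minute for about 8 s, then stopped with the red tab about 12–13 mm from the mark. The crank is released and the arm is clear; the hand-in gave no verdict.

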